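# Back off the inclined screw clamp and take out the specimen jar

## Task

The lidded specimen jar is held down in the clamping stand. Unscrew the red handwheel (anticlockwise, about two full turns) until the spindle has come out to at least 35 mm, leaving the jar in its nest meanwhile; then lift the jar out, keep it upright, set it down gently in the blue tray, standing flat on its floor, and let go. Leave the handwheel backed off and do not disturb the petri dish, the beaker, the brown bottle or the tweezers.

Things in the scene. Friction and masses are not known exactly. Their poses are not given: they have to be found in the camera images.
- stand: Fixed grey C-frame clamping stand. Origin: on the bench below the middle of the jar nest; z up. Base plate 130 (x) by 190 mm (y -50 to +140), 12 mm thick; nest on it: a ring 12 mm high, inner radius 27, outer 32 mm, about the origin. Column 50 (x) by 36 mm (y) at y = 107, up to z = 137 mm. The screw lies in its plane x = 0 and leans 30 degrees to its +y side: direction (0, 0.5, 0.866).
- head_corner (a point): Middle of the lower front edge of the stand's head block, which overhangs the jar (axes as the stand's; y -3, z 167 mm from its origin). Block 56 mm wide (x), 112 across the screw, 40 along it. It bars taking the jar straight from above: a hand leaning about 40 degrees, back end towards the stand's -y, fingers closing along its x, has room once the spindle is out.
- spindle (a joint): How far the steel spindle has come out along the screw axis (m): 0 = its black ball foot (radius 12 mm) touches the jar's lid, up to 0.055. At the start 0 to 0.008. It moves 20 mm per turn of the wheel (3.183 mm per rad) and stays where it is left.
- wheel (a joint): Angle of the handwheel (rad), positive and growing anticlockwise as seen from the wheel's outer side, which unscrews; 0 = clamped, stop at 17.3. Starts at 0 to 2.4. Turning it takes about 0.07 N m (2 N at the knob).
- wheel_centre (a point): Centre of the red handwheel on the screw axis, at the top face of the hub and the rim; moves out with the spindle and turns with the wheel: its z axis points outward along the screw, its x axis to the crank knob. Rim: circle of radius 52 mm, bar 12 mm thick, three spokes (one under the knob).
- knob_grip (a point): Grip point of the black crank knob on the wheel: a cylinder 18 mm in diameter, parallel to the screw, spinning freely on its pin, 46 mm off the screw axis. The point lies 30 mm out from the wheel's top face; the knob's free end is 20 mm further out. z axis outward along the screw; x, y spin with the knob.
- jar_centre (a point): Centre (half-way up) of the specimen jar: 80 mm high, clear body 46 mm in diameter, the top 18 mm a white lid 50 mm in diameter; about 0.12 kg. Starts upright in the nest, its underside 12 mm above the bench. z axis = the jar's axis.
- blue_tray: Fixed square blue tray, 110 by 110 mm, lip 12 mm high, wall 4 mm, floor 4 mm thick. Origin: centre of its underside on the bench.
- grey_tray: Fixed grey tray of the same size and origin, carrying the petri dish. It and the blue tray swap places between starts.
- petri_centre (a point): Centre of a closed clear petri dish, 88 mm in diameter, 19 mm high, lying in the grey tray. Leave alone.
- beaker: Glass beaker, 64 mm in diameter, 75 mm high, loose, beyond the stand. Origin: centre of its underside. Leave alone.
- reagent: Brown bottle, 60 mm in diameter, 130 mm high, loose, beside the stand. Origin: centre of its underside. Leave alone.
- tweezers: Steel tweezers, 116 mm long, 7 mm high, lying on the bench before the stand. Origin: its middle; x axis along it. Leave alone.

How it is judged:
On the way, in this order (a step that is already met when the one before it is completed fails the run):
1. the spindle is backed off to at least 35 mm while the jar still stands in its nest (value of joint spindle above 0.035 m and horizontal distance between jar_centre and stand below 0.012 m and height (world z) of jar_centre below 0.06 m), for 0.2 s.
2. the jar is lifted out of the nest, upright (height (world z) of jar_centre above 0.06 m and angle between jar_centre's own z axis and vertical below 0.4 rad and horizontal distance between jar_centre and stand above 0.05 m), for 0.1 s.
At the end, for the whole second after the job is handed in: The jar stands flat on the floor of the blue tray inside its lip (centre within 32 mm of the tray's middle along each side, axis within 0.06 rad of vertical), at rest and released; the spindle is still out by more than 33 mm (x of jar_centre in the frame of blue_tray between -0.032 and 0.032 m and y of jar_centre in the frame of blue_tray between -0.032 and 0.032 m and z of jar_centre in the frame of blue_tray between 0.041 and 0.047 m and angle between jar_centre's own z axis and vertical below 0.06 rad and linear speed of jar below 0.02 m/s and value of joint spindle above 0.033 m); the robot touches nothing.
It fails at once if the jar is tipped by more than 0.6 rad (angle between jar_centre's own z axis and vertical above 0.6 rad).
It fails at once if the jar is dropped or rammed into the blue tray (over 40 N) (contact force between jar and blue_tray above 40 N).
It fails at once if a bystander is shifted by more than 20 mm or knocked over (distance of any of petri_centre, beaker, reagent, tweezers from where it was at the start of the episode above 0.02 m).
It also fails if it takes over 72 s, if anything falls off the work surface, if the arm or the gripper's body presses on something with over 40 N, if the wrist force passes 120 N, or if a joint passes its speed limit or range.

## Robot

A 6-joint arm with a two-finger parallel gripper is mounted at the origin on the work surface. World frame = base frame: x ahead of the robot, y to its left, z up, the work surface at z = 0. Lengths are in m, angles in rad, forces in N, time in s.
With the tool pointing down it reaches from about 0.25 to 0.8 m from the base axis. Payload 3.9 kg.
Tool frame: the origin (TCP) lies midway between the tips of the shut fingers; the grasp point (between the pads) lies grasp_offset behind it (grasp_offset is the distance from the TCP to the grasp point, in m); z points along the fingers, x is the direction in which the jaws open and shut, and the axes are right-handed (so a half turn about z gives the same grasp; the last joint's range is limited). The gripper opens to 85 mm and grips with 20 to 120 N. Pads are 22 mm wide; open, the fingers measure 114 mm over their backs; the gripper's body (76 mm by 85 mm) begins 54 mm behind the grasp point. The pads swing forward as they close: fully open they stand 13 mm farther back than shut.
Start: joints at [-1.107, 0.26, -0.138, 1.173, 0, 1.571], TCP at [0.235, -0.47, 0.231] pointing down, gripper open.
Joint ranges: [-2.78, 2.78], [-0.83, 1.72], [-1.28, 1.37], [-1.9, 2.12], [-1.57, 1.48], [-3.14, 3.14]. Speed limits (rad/s): [2.57, 2.57, 3.14, 3.14, 3.14, 3.14].

## Interface

Orientations are given as a unit quaternion [w, x, y, z].
In Python, from rig import get_obs, capture, job_done, grasp_offset gives the robot as it stands.
- The arm moves only by the shell command python3 -m pendant 'ROWS'. ROWS is text: rows parted by semicolons, each of 7 numbers parted by spaces: the shift along the tool's x, y, z in cm, then the turn, a rotation vector about the tool's x, y, z in units of 6 degrees (1.0 is 6 degrees), then the closure in counts, from 0 (fully open) to 255 (shut). In form: x y z ax ay az jaw; .... A call has 1 to 5 rows; each row is the pose to reach, as a shift and turn from the pose commanded when the call began, along the tool's axes at that moment; what a row does not reach only later rows make up. A row lasts 1/10 s, in which the tool goes at most 50 mm and 8.59 degrees, less where a joint would pass 70% of its speed; a pose out of reach is approached as far as the arm can. A call with a gripper value outside its range is refused whole. The fingers move at their own pace and stop on an object; the grip force is fixed at half the most. Time passes only in rows, so rows that repeat a pose let the fingers close. It gives the time, the measured TCP pose, the force and the opening at its end, in the units of the state.
- get_obs(): the state, without advancing time (a new reading comes with each control period).
- capture(name): name is "side" or "top"; returns a dict with "frame" (420x560x3 uint8, blue, green, red), "z_map" (420x560 float32, m along the optical axis (not along the pixel's ray), 0 where there is no reading), "K" (3x3 intrinsics, pixels), "origin" and "attitude" of the camera in the world. Camera axes: x right, y up, looking along -z (the intrinsics and any distortion apply to the point x, -y, -z); pixel columns grow to the right and rows downward; lengths in m; the calibration is good to about 2 mm. A picture is of the moment at which its call begins.
- job_done(): hands the job in, once; it reports no verdict.
The state is a dict: "t": time; "joint_positions": joint angles; "dq": joint speeds; "tau": joint torques, N m; "position": TCP position; "tcp_rot": TCP orientation; "ft_force": force on the tool from outside, world axes, zero at the start; "torque": the same for the moment, N m; "grip_width": finger opening in m.
Only numpy, scipy, OpenCV 4.12 (cv2) and the standard library are available. Lean on these libraries where they do the work, as an engineer would, in place of code of your own. Each camera call takes 0.05 s, during which the arm holds its last target.

## Working session

There is one attempt and no reset: what is moved stays moved. The work goes in short steps, Python scripts to look and compute and a shell command to move; the robot and the scene stay as the last step left them, time stands still between calls to the robot, and variables do not carry over. Pictures are saved under pics/ and viewed, and the job is handed in when it is done.

```bash
ls -la; mkdir -p pics
python3 - <<'E'
from rig import get_obs, capture, grasp_offset
import cv2
print(get_obs(), grasp_offset)
for n in("side","top"):
    c=capture(n); cv2.imwrite(f"pics/{n}0.png",c["frame"]); print(n,c["K"],c["origin"],c["attitude"],c.keys())
E
```

```text
total 12
drwxr-xr-x  3 agent agent 4096 Dec  7 14:11 .
drwxr-xr-x 23 root  root  4096 Dec  7 14:11 ..
drwxr-xr-x  2 agent agent 4096 Dec  7 14:11 pics
{'t': 0.0, 'joint_positions': array([-1.10701959e+00,  2.60689293e-01, -1.39395156e-01,  1.17267215e+00,
        3.70319351e-06,  1.57074765e+00]), 'dq': array([-0.00057633, -0.00147502,  0.00101048, -0.00026997, -0.00011771,
       -0.00102901]), 'tau': array([ 9.11208863e-04, -4.05677247e+01,  2.53922242e+01,  1.88667158e-02,
        4.77184687e-05, -3.05616140e-06]), 'position': array([ 0.23454379, -0.46893353,  0.23045225]), 'tcp_rot': array([-5.16828791e-04,  8.50697134e-01, -5.25655234e-01, -8.32799592e-04]), 'ft_force': array([ 0.9264274 , -0.16855075,  0.28646026]), 'torque': array([ 0.0354284 , -0.00979717,  0.03560596]), 'grip_width': 0.08533694746418796} 0.0187
side [[476.44656085   0.         286.03406826]
 [  0.         476.44656085 216.62117126]
 [  0.           0.           1.        ]] [0.07355005 0.52668322 0.61792916] [-0.32482369 -0.17806222  0.47465876  0.798425  ] dict_keys(['frame', 'z_map', 'K', 'origin', 'attitude'])
top [[469.46346741   0.         274.47463535]
 [  0.         469.46346741 211.75385038]
 [  0.           0.           1.        ]] [ 0.37795913 -0.06369993  1.27636995] [-0.69405719 -0.06613033  0.05875351  0.71446443] dict_keys(['frame', 'z_map', 'K', 'origin', 'attitude'])
```

View pics/side0.png

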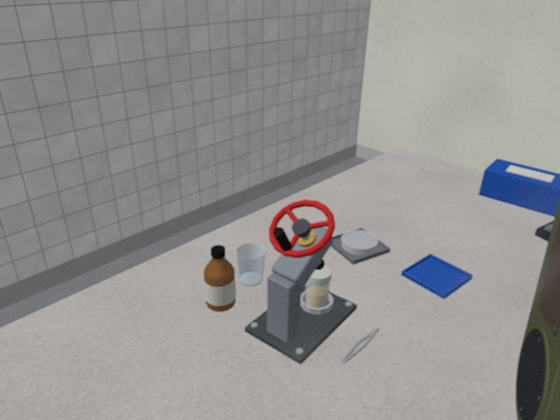

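View pics/top0.png

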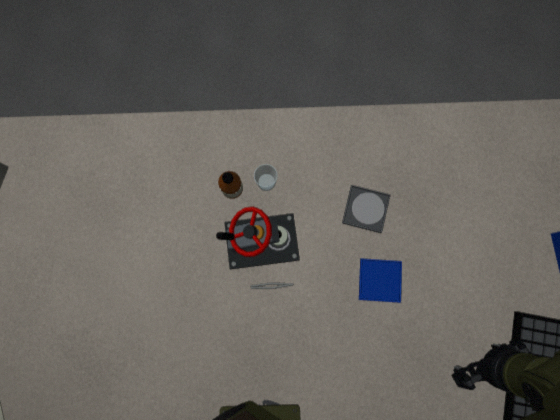

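```bash
cat > h.py <<'E'
import numpy as np, cv2
from rig import get_obs, capture, grasp_offset
from scipy.spatial.transform import Rotation as R
def rot(q): return R.from_quat(np.r_[q[1:],q[0]])
def cloud(c):
    z=c["z_map"]; K=c["K"]; v,u=np.mgrid[:z.shape[0],:z.shape[1]]
    p=np.stack([(u-K[0,2])/K[0,0]*z,-(v-K[1,2])/K[1,1]*z,-z],-1)
    return p@rot(c["attitude"]).as_matrix().T+c["origin"]
def ray(c,u,v):
    K=c["K"]; d=np.array([(u-K[0,2])/K[0,0],-(v-K[1,2])/K[1,1],-1.])
    return np.array(c["origin"]), rot(c["attitude"]).apply(d)
def onplane(c,u,v,h):
    o,d=ray(c,u,v); return o+d*(h-o[2])/d[2]
def proj(c,p):
    q=rot(c["attitude"]).inv().apply(np.asarray(p)-c["origin"]); K=c["K"]
    return np.array([K[0,2]+K[0,0]*q[0]/-q[2],K[1,2]-K[1,1]*q[1]/-q[2]])
def masks(c):
    hsv=cv2.cvtColor(c["frame"],cv2.COLOR_BGR2HSV); h,s,v=hsv[...,0],hsv[...,1],hsv[...,2]
    return dict(red=((h<6)|(h>174))&(s>180)&(v>90), blue=(h>105)&(h<125)&(s>180), hsv=hsv)
E
python3 - <<'E'
from h import *
for n in("side","top"):
    c=capture(n); P=cloud(c); m=masks(c)
    print(n,"bench z", [np.round(P[v,u],4) for u,v in ((150,300),(330,330))])
    r=P[m["red"]&(c["z_map"]>0)]; 
    ctr=r.mean(0); 
    for _ in range(4):
        U,S,V=np.linalg.svd(r-r.mean(0),full_matrices=False); nrm=V[2]*np.sign(V[2][2]); d=(r-r.mean(0))@nrm; r=r[abs(d-np.median(d))<.012]
    print("red",len(r),r.mean(0),"normal",nrm,"sd",d.std())
    # tray blue biggest comp
    k,l,st,ce=cv2.connectedComponentsWithStats(m["blue"].astype(np.uint8))
    for i in range(1,k):
        if st[i,4]>300: 
            b=P[l==i]; print("blue",st[i],np.median(b,0), cv2.minAreaRect(b[:,:2].astype(np.float32)))
    if n=="top":
        for lo,hi in((.006,.018),):
            s=(P[...,2]>lo)&(P[...,2]<hi); s[:, :200]=0; s[:,320:]=0; s[:190]=0; s[275:]=0
            k,l,st,ce=cv2.connectedComponentsWithStats(s.astype(np.uint8)); i=1+st[1:,4].argmax()
            b=P[l==i]; print("plate",st[i],cv2.minAreaRect(b[:,:2].astype(np.float32)))
            s2=(P[...,2]>.08)
            cv2.imwrite("pics/z.png",np.kron((np.clip(P[150:320,180:420,2],0,.35)/.35*255).astype(np.uint8),np.ones((3,3),np.uint8)))
    else: cv2.imwrite("pics/z2.png",cv2.resize(c["frame"][180:360,180:400],None,fx=3.5,fy=3.5,interpolation=cv2.INTER_CUBIC))
    if n=="top": cv2.imwrite("pics/t2.png",cv2.resize(c["frame"][150:310,190:410],None,fx=3.6,fy=3.6,interpolation=cv2.INTER_CUBIC))
E
```

```text
side bench z [array([ 0.7831,  0.1552, -0.0023]), array([ 0.4628, -0.0232,  0.0096])]
red 973 [0.51694895 0.00545682 0.21609806] normal [-0.05246242  0.494002    0.86787655] sd 0.0017439391567316128
blue [ 480  160   80   47 1583] [ 0.45670927 -0.81102317  0.05912472] ((0.2418832927942276, -0.20992690324783325), (0.19155742228031158, 1.5078277587890625), 16.700319290161133)
blue [ 403  255   59   40 1238] [ 0.41840986 -0.32887577  0.00355585] ((0.2853742241859436, 0.07545846700668335), (0.11814962327480316, 0.9899160861968994), 18.34113121032715)
top bench z [array([ 0.376 ,  0.2875, -0.0024]), array([ 0.2848, -0.1914, -0.0017])]
red 582 [ 5.22737797e-01 -3.79340483e-04  2.23583603e-01] normal [-0.04634318  0.49543547  0.86740763] sd 0.001911255048856048
blue [ 359  259   42   43 1640] [ 0.4102703  -0.32992365  0.00609388] ((0.4193134903907776, -0.22522978484630585), (0.3158721923828125, 0.10692518949508667), 85.65888214111328)
plate [ 226  213   75   56 1316] ((0.5254895091056824, -0.01718856394290924), (0.13229313492774963, 0.1927129328250885), 5.908443927764893)
```

View pics/z2.png

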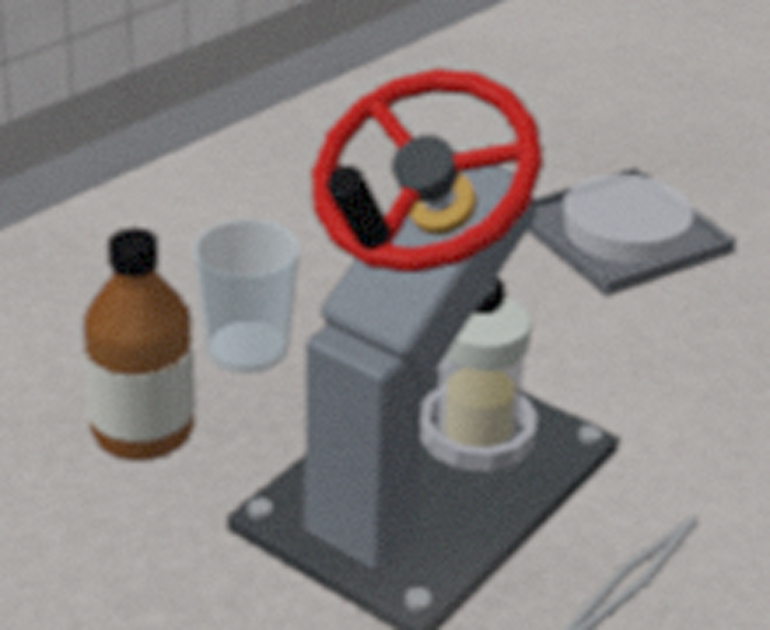

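View pics/t2.png

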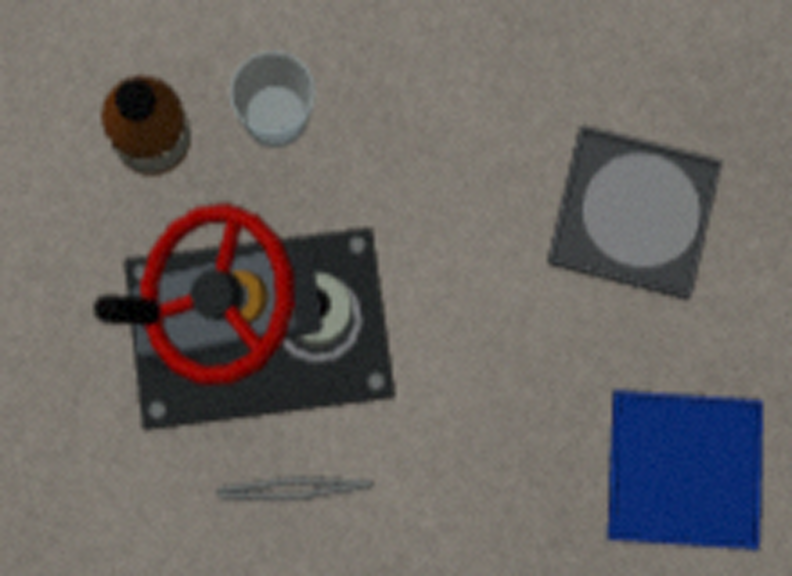

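```bash
cat >> h.py <<'E'
yaw=np.deg2rad(5.9); SO=np.array([.5301,-.0620,0])
SR=R.from_euler('z',yaw)
A=np.array([[1,0,0],[0,.8660254,-.5],[0,.5,.8660254]]) # rows: stand x, across, screw
def st(p): return SR.inv().apply(np.asarray(p)-SO)
def scr(p): return st(p)@A.T   # x, across, along screw
def unscr(w): return SR.apply(np.asarray(w)@A)+SO
def fitc(xy):
    M=np.c_[2*xy,np.ones(len(xy))]; s=np.linalg.lstsq(M,(xy**2).sum(1),rcond=None)[0]; return s[:2],np.sqrt(s[2]+s[0]**2+s[1]**2)
E
python3 - <<'E'
from h import *
for n in("side","top"):
    c=capture(n); P=cloud(c); m=masks(c); ok=c["z_map"]>0
    w=scr(P[m["red"]&ok]); w=w[abs(w[:,2]-np.median(w[:,2]))<.01]
    print(n,"w pct",np.percentile(w[:,2],[5,25,50,75,95]))
    for rr in range(6):
        if rr==0: c0=np.median(w[:,:2],0)
        r=np.hypot(*(w[:,:2]-c0).T); s=(r>.044)&(r<.062); c0,r0=fitc(w[s][:,:2])
    print("circle",c0,r0,s.sum())
    # black knob: dark pixels near, above wheel
    v=m["hsv"][...,2]; W=scr(P.reshape(-1,3)).reshape(P.shape)
    wt=np.percentile(w[:,2],75)
    k=(v<45)&ok&(W[...,2]>wt+.006)&(W[...,2]<wt+.07)&(np.hypot(W[...,0]-c0[0],W[...,1]-c0[1])<.09)
    q=W[k]; print("knob n",k.sum(),"med",np.median(q,0),"wmax",np.percentile(q[:,2],[5,50,95]),"r",np.hypot(*(q[:,:2]-c0).mean(0)),"ang",np.degrees(np.arctan2(*(np.median(q[:,:2],0)-c0)[::-1])))
    # jar lid
    S=st(P.reshape(-1,3)).reshape(P.shape)
    j=(v>140)&(m["hsv"][...,1]<60)&ok&(S[...,2]>.07)&(S[...,2]<.1)&(np.hypot(S[...,0],S[...,1])<.045)
    print("lid",j.sum(),np.percentile(S[j],[2,50,98],axis=0) if j.any() else None)
    rg=ok&(S[...,2]>.018)&(S[...,2]<.03)&(np.hypot(S[...,0],S[...,1])<.045)
    print("ring/jar low",rg.sum(),np.percentile(S[rg],[2,50,98],axis=0))
E
```

```text
side w pct [0.21836344 0.22027892 0.22138839 0.22252563 0.22377694]
circle [-0.00271956 -0.04970482] 0.05112090150938237 829
knob n 191 med [-0.00967626 -0.00202658  0.26032508] wmax [0.23385544 0.26032508 0.2736479 ] r 0.047629203715296546 ang 98.3014036455867
lid 245 [[-0.02499016 -0.02174678  0.07145892]
 [-0.00852694  0.00780049  0.09065011]
 [ 0.00322013  0.02562796  0.09272776]]
ring/jar low 293 [[-0.03223871 -0.02581474  0.01833715]
 [-0.01417662  0.01763676  0.02273432]
 [ 0.02877276  0.0317556   0.02942712]]
top w pct [0.22133042 0.22337369 0.22474241 0.22601193 0.22765703]
circle [ 0.00061285 -0.0534198 ] 0.05116449940435464 474
knob n 110 med [-0.00428361 -0.01200513  0.26125529] wmax [0.2351665  0.26125529 0.2770915 ] r 0.04271414050528564 ang 96.7427794158527
lid 53 [[-0.01895201 -0.0180879   0.08873261]
 [-0.00300304 -0.01105281  0.0926114 ]
 [ 0.01888701 -0.00216574  0.09690295]]
ring/jar low 89 [[-0.03353374 -0.03324762  0.01821153]
 [-0.02054729 -0.00887948  0.02469305]
 [ 0.02731562  0.02688592  0.02912464]]
```

```bash
cat >> h.py <<'E'
def toolR(xs,zs):  # stand-frame x and z tool axes -> world rotation
    x=np.array(xs,float); z=np.array(zs,float); y=np.cross(z,x)
    return SR*R.from_matrix(np.c_[x,y,z])
RK=toolR([1,0,0],[0,-.5,-.8660254])
def step(pos,Rt=None):
    o=get_obs(); Rc=rot(o["tcp_rot"]); Rt=Rt or Rc
    s=Rc.inv().apply(np.asarray(pos)-o["position"])*100; a=(Rc.inv()*Rt).as_rotvec(degrees=True)/6
    print("t",round(o["t"],2),"pos",np.round(o["position"],4),"shift cm",np.round(s,2),"turn",np.round(a,2),"f",np.round(o["ft_force"],1),"w",round(o["grip_width"],4))
E
python3 - <<'E'
from h import *
print(unscr([-.006,-.0064,.2555-.0187]),unscr([-.006,-.0064,.2555-.0187+.1]))
step([.33,-.35,.42],toolR([1,0,0],[0,0,-1]))
E
```

```text
[0.51253088 0.04964286 0.20827481] [0.50739125 0.099378   0.29487735]
t 0.3 pos [ 0.2348 -0.4693  0.231 ] shift cm [ -6.43 -13.86 -18.89] turn [-0.000e+00  1.000e-02 -1.155e+01] f [-0.3  1.2 -0.4] w 0.0855
```

```bash
python3 -m pendant '-1 -3 -5 0 0 -1.4 0; -2.5 -6 -9 0 0 -2.8 0; -4 -9 -13 0 0 -4.2 0; -5.5 -12 -17 0 0 -5.6 0; -6.4 -13.9 -18.9 0 0 -7 0'
python3 - <<'E'
from h import *
step([.42,-.1,.42],RK)
E
```

```text
t: 0.8
position: [0.3312, -0.3491, 0.4227]
tcp_rot: [0.001, 0.983, -0.183, 0.001]
ft_force: [0.5, -0.9, -1.0]
grip_width: 0.0848
t 0.8 pos [ 0.3312 -0.3491  0.4227] shift cm [ -0.68 -26.44   0.24] turn [-4.89  1.16 -4.4 ] f [ 0.5 -0.9 -1. ] w 0.0848
```

```bash
python3 -m pendant '-0.1 -4.8 0 -.98 .23 -.88 0; -0.2 -9.6 0 -1.96 .46 -1.76 0; -0.4 -14.4 0.1 -2.93 .7 -2.64 0; -0.5 -19.2 .2 -3.9 .93 -3.52 0; -0.7 -24 .2 -4.89 1.16 -4.4 0'
python3 - <<'E'
from h import *
step(unscr([-.006,-.0064,.2555-.0187+.1]),RK)
E
```

```text
t: 1.3
position: [0.4093, -0.1308, 0.419]
tcp_rot: [0.251, 0.967, 0.041, 0.013]
ft_force: [1.6, 0.8, -0.5]
grip_width: 0.0852
t 1.3 pos [ 0.4093 -0.1308  0.419 ] shift cm [ 11.69 -25.36   0.11] turn [-0.14  0.05 -0.16] f [ 1.6  0.8 -0.5] w 0.0852
```

```bash
python3 -m pendant '2.3 -4.4 0 0 0 -.1 0; 4.6 -8.8 0 0 0 -.1 0; 7 -13 0 -.1 0 -.1 0; 9.2 -17 0 -.1 0 -.1 0; 11 -21 0 -.1 0 -.1 0';python3 -m pendant '0.7 -4.3 0 0 0 0 0;0.7 -4.3 0 0 0 0 0';python3 - <<'E'
from h import *
step(unscr([-.006,-.0064,.2555-.0187+.1]),RK); print(get_obs()["joint_positions"])
c=capture("top"); cv2.imwrite("pics/t3.png",c["frame"][100:360,150:450].repeat(2,0).repeat(2,1))
E
```

```text
t: 1.8
position: [0.5043, 0.0619, 0.3155]
tcp_rot: [0.255, 0.966, 0.045, 0.01]
ft_force: [1.6, -0.8, 0.2]
grip_width: 0.0856
t: 2.0
position: [0.507, 0.1014, 0.2912]
tcp_rot: [0.255, 0.966, 0.048, 0.007]
ft_force: [-1.0, -0.4, -0.2]
grip_width: 0.0852
t 2.0 pos [0.507  0.1014 0.2912] shift cm [ 0.02  0.36 -0.22] turn [-0.08  0.12 -0.01] f [-1.  -0.4 -0.2] w 0.0852
[ 0.48210162  0.35819037  0.04445392  1.47621076 -0.4703344   2.00728703]
```

View pics/t3.png

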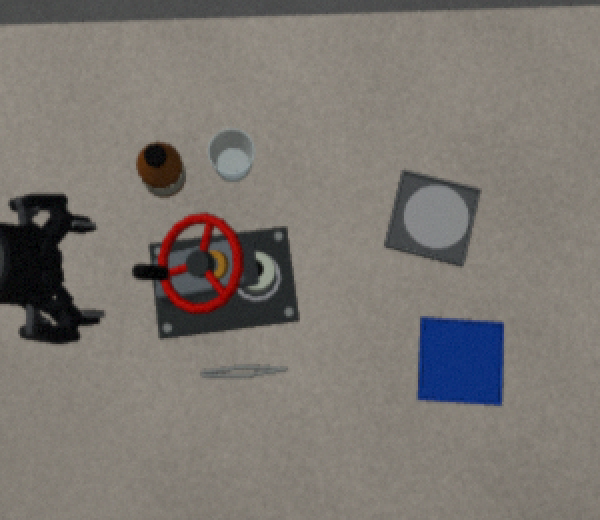

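```bash
python3 -m pendant '0 .3 3 0 0.1 0 0;0 .3 6 0 .1 0 0;0 .3 8 0 .1 0 0; 0 .3 9.4 0 .1 0 0;0 .3 9.4 0 .1 0 0';python3 - <<'E'
from h import *
step(unscr([-.006,-.0064,.2555-.0187]),RK)
for n in("top","side"):
    c=capture(n); a=c["frame"][180:280,190:340] if n=="top" else c["frame"][170:290,220:370]
    cv2.imwrite(f"pics/{n}4.png",cv2.resize(a,None,fx=4,fy=4))
E
```

```text
t: 2.55
position: [0.5097, 0.0466, 0.2147]
tcp_rot: [0.255, 0.966, 0.045, 0.013]
ft_force: [-0.6, 0.2, -0.2]
grip_width: 0.0853
t 2.55 pos [0.5097 0.0466 0.2147] shift cm [ 0.31 -0.55  0.42] turn [-0.07  0.02 -0.09] f [-0.6  0.2 -0.2] w 0.0853
```

View pics/top4.png

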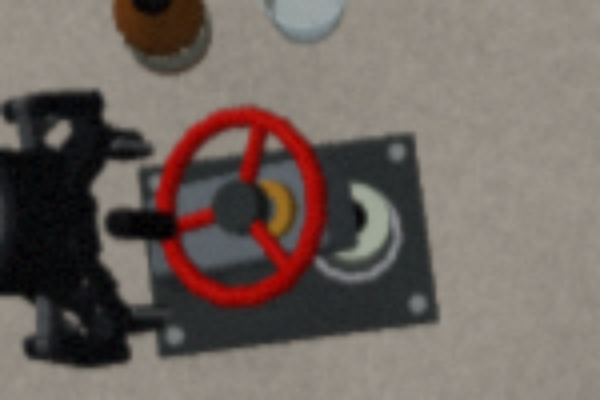

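View pics/side4.png

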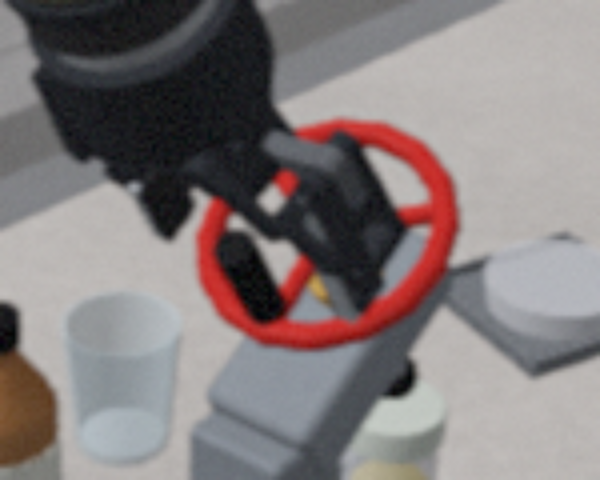

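```bash
python3 -m pendant '.1 -.4 0 0 0 0 0;.1 -.4 0 0 0 0 120; .1 -.4 0 0 0 0 255;.1 -.4 0 0 0 0 255;.1 -.4 0 0 0 0 255';python3 -m pendant '0 0 0 0 0 0 255;0 0 0 0 0 0 255;0 0 0 0 0 0 255';python3 - <<'E'
from h import *
step(unscr([-.006,-.0064,.2555-.0187]),RK); print(scr(get_obs()["position"]),get_obs()["torque"])
E
```

```text
t: 3.15
position: [0.5119, 0.0526, 0.2132]
tcp_rot: [0.254, 0.966, 0.046, 0.015]
ft_force: [0.5, 0.4, -0.5]
grip_width: 0.0279
t: 3.45
position: [0.5124, 0.0528, 0.2134]
tcp_rot: [0.254, 0.966, 0.046, 0.015]
ft_force: [1.4, 2.1, 3.1]
grip_width: 0.0165
t 3.45 pos [0.5124 0.0528 0.2134] shift cm [-0.02  0.02  0.6 ] turn [-0.08 -0.02 -0.08] f [1.4 2.1 3.1] w 0.0165
[-0.00584713 -0.00624086  0.24283935] [ 0.43822133 -0.11829806  0.06324417]
```

```bash
cat >> h.py <<'E'
def table(th0,dth,ncall):
    for k in range(ncall):
        a0=np.radians(th0+k*5*dth); r=[]
        for i in range(1,6):
            a=a0+np.radians(i*dth); d=4.6*np.array([np.cos(a)-np.cos(a0),-(np.sin(a)-np.sin(a0))]); r.append("%.2f %.2f %.2f 0 0 0 255"%(d[0],d[1],-2*(i*dth)/360))
        print("%.0f:"%np.degrees(a0),"; ".join(r))
E
python3 -c "
from h import *
table(97,12,12)"
```

```text
97: -0.94 0.22 -0.07 0 0 0 255; -1.81 0.62 -0.13 0 0 0 255; -2.58 1.20 -0.20 0 0 0 255; -3.21 1.93 -0.27 0 0 0 255; -3.67 2.77 -0.33 0 0 0 255
157: -0.28 0.92 -0.07 0 0 0 255; -0.36 1.88 -0.13 0 0 0 255; -0.25 2.83 -0.20 0 0 0 255; 0.07 3.74 -0.27 0 0 0 255; 0.56 4.57 -0.33 0 0 0 255
217: 0.66 0.70 -0.07 0 0 0 255; 1.44 1.25 -0.13 0 0 0 255; 2.33 1.63 -0.20 0 0 0 255; 3.27 1.81 -0.27 0 0 0 255; 4.23 1.80 -0.33 0 0 0 255
277: 0.94 -0.22 -0.07 0 0 0 255; 1.81 -0.62 -0.13 0 0 0 255; 2.58 -1.20 -0.20 0 0 0 255; 3.21 -1.93 -0.27 0 0 0 255; 3.67 -2.77 -0.33 0 0 0 255
337: 0.28 -0.92 -0.07 0 0 0 255; 0.36 -1.88 -0.13 0 0 0 255; 0.25 -2.83 -0.20 0 0 0 255; -0.07 -3.74 -0.27 0 0 0 255; -0.56 -4.57 -0.33 0 0 0 255
397: -0.66 -0.70 -0.07 0 0 0 255; -1.44 -1.25 -0.13 0 0 0 255; -2.33 -1.63 -0.20 0 0 0 255; -3.27 -1.81 -0.27 0 0 0 255; -4.23 -1.80 -0.33 0 0 0 255
457: -0.94 0.22 -0.07 0 0 0 255; -1.81 0.62 -0.13 0 0 0 255; -2.58 1.20 -0.20 0 0 0 255; -3.21 1.93 -0.27 0 0 0 255; -3.67 2.77 -0.33 0 0 0 255
517: -0.28 0.92 -0.07 0 0 0 255; -0.36 1.88 -0.13 0 0 0 255; -0.25 2.83 -0.20 0 0 0 255; 0.07 3.74 -0.27 0 0 0 255; 0.56 4.57 -0.33 0 0 0 255
577: 0.66 0.70 -0.07 0 0 0 255; 1.44 1.25 -0.13 0 0 0 255; 2.33 1.63 -0.20 0 0 0 255; 3.27 1.81 -0.27 0 0 0 255; 4.23 1.80 -0.33 0 0 0 255
637: 0.94 -0.22 -0.07 0 0 0 255; 1.81 -0.62 -0.13 0 0 0 255; 2.58 -1.20 -0.20 0 0 0 255; 3.21 -1.93 -0.27 0 0 0 255; 3.67 -2.77 -0.33 0 0 0 255
697: 0.28 -0.92 -0.07 0 0 0 255; 0.36 -1.88 -0.13 0 0 0 255; 0.25 -2.83 -0.20 0 0 0 255; -0.07 -3.74 -0.27 0 0 0 255; -0.56 -4.57 -0.33 0 0 0 255
757: -0.66 -0.70 -0.07 0 0 0 255; -1.44 -1.25 -0.13 0 0 0 255; -2.33 -1.63 -0.20 0 0 0 255; -3.27 -1.81 -0.27 0 0 0 255; -4.23 -1.80 -0.33 0 0 0 255
```

```bash
python3 -m pendant '-0.94 0.22 -0.07 0 0 0 255; -1.81 0.62 -0.13 0 0 0 255; -2.58 1.20 -0.20 0 0 0 255'
python3 - <<'E'
from h import *
w=scr(get_obs()["position"]); print(w, np.hypot(w[0],w[1]+.052), get_obs()["ft_force"], SR.inv().apply(get_obs()["ft_force"])@A.T)
E
```

```text
t: 3.75
position: [0.4873, 0.0403, 0.2215]
tcp_rot: [0.255, 0.966, 0.046, 0.016]
ft_force: [5.8, 0.6, 4.3]
grip_width: 0.0166
[-0.03203407 -0.01885989  0.24491963] 0.04609174245311815 [5.84085222 0.61326193 4.30799592] [ 5.87295091 -2.14566909  3.73564256]
```

```bash
python3 -m pendant '-0.63 0.73 -0.07 0 0 0 255; -1.09 1.57 -0.13 0 0 0 255'; python3 -m pendant '-0.28 0.92 -0.07 0 0 0 255; -0.36 1.88 -0.13 0 0 0 255; -0.25 2.83 -0.20 0 0 0 255; 0.07 3.74 -0.27 0 0 0 255; 0.56 4.57 -0.33 0 0 0 255'
python3 - <<'E'
from h import *
w=scr(get_obs()["position"]); print(w, np.hypot(w[0],w[1]+.052), np.degrees(np.arctan2(w[1]+.052,w[0])), SR.inv().apply(get_obs()["ft_force"])@A.T)
E
```

```text
t: 3.95
position: [0.4781, 0.0263, 0.2305]
tcp_rot: [0.254, 0.966, 0.046, 0.017]
ft_force: [7.4, 3.8, 2.6]
grip_width: 0.0162
t: 4.45
position: [0.4868, -0.0094, 0.2551]
tcp_rot: [0.252, 0.967, 0.046, 0.016]
ft_force: [4.1, 9.8, 2.2]
grip_width: 0.0164
[-0.03765186 -0.07839743  0.24929633] 0.04598355005498119 -144.96599720760017 [5.06088744 6.93567301 6.59760854]
```

Tracking the circle well (radius 46 mm, force below 12 N). Continue.

```bash
python3 -m pendant '0.66 0.70 -0.07 0 0 0 255; 1.44 1.25 -0.13 0 0 0 255; 2.33 1.63 -0.20 0 0 0 255; 3.27 1.81 -0.27 0 0 0 255; 4.23 1.80 -0.33 0 0 0 255'; python3 -m pendant '0.94 -0.22 -0.07 0 0 0 255; 1.81 -0.62 -0.13 0 0 0 255; 2.58 -1.20 -0.20 0 0 0 255; 3.21 -1.93 -0.27 0 0 0 255; 3.67 -2.77 -0.33 0 0 0 255'
python3 - <<'E'
from h import *
w=scr(get_obs()["position"]); print(w, np.hypot(w[0],w[1]+.052), np.degrees(np.arctan2(w[1]+.052,w[0])), SR.inv().apply(get_obs()["ft_force"])@A.T)
E
```

```text
t: 4.95
position: [0.5277, -0.0207, 0.2675]
tcp_rot: [0.254, 0.966, 0.047, 0.013]
ft_force: [-3.3, 6.7, 9.0]
grip_width: 0.0165
t: 5.45
position: [0.5643, 0.0068, 0.258]
tcp_rot: [0.256, 0.965, 0.045, 0.016]
ft_force: [3.1, -1.4, 6.0]
grip_width: 0.0167
[ 0.04112933 -0.07279714  0.25585441] 0.04608842381756407 -26.82354289686932 [ 2.92012604 -4.48536448  4.3182378 ]
```

```bash
python3 -m pendant '0.28 -0.92 -0.07 0 0 0 255; 0.36 -1.88 -0.13 0 0 0 255; 0.25 -2.83 -0.20 0 0 0 255; -0.07 -3.74 -0.27 0 0 0 255; -0.56 -4.57 -0.33 0 0 0 255'; python3 -m pendant '-0.66 -0.70 -0.07 0 0 0 255; -1.44 -1.25 -0.13 0 0 0 255; -2.33 -1.63 -0.20 0 0 0 255; -3.27 -1.81 -0.27 0 0 0 255; -4.23 -1.80 -0.33 0 0 0 255'
python3 - <<'E'
from h import *
w=scr(get_obs()["position"]); print(w, np.hypot(w[0],w[1]+.052), np.degrees(np.arctan2(w[1]+.052,w[0])), SR.inv().apply(get_obs()["ft_force"])@A.T)
c=capture("side"); cv2.imwrite("pics/s5.png",cv2.resize(c["frame"][150:340,200:400],None,fx=3,fy=3))
E
```

```text
t: 5.95
position: [0.5559, 0.0497, 0.2369]
tcp_rot: [0.254, 0.966, 0.045, 0.017]
ft_force: [6.4, 3.9, 2.9]
grip_width: 0.0165
t: 6.45
position: [0.5102, 0.0626, 0.2308]
tcp_rot: [0.254, 0.966, 0.046, 0.015]
ft_force: [2.4, 3.1, 4.8]
grip_width: 0.0168
[-0.00698151 -0.00633796  0.26287822] 0.04619267880040324 98.69293020430412 [2.68543745 0.06594155 5.56504704]
```

View pics/s5.png

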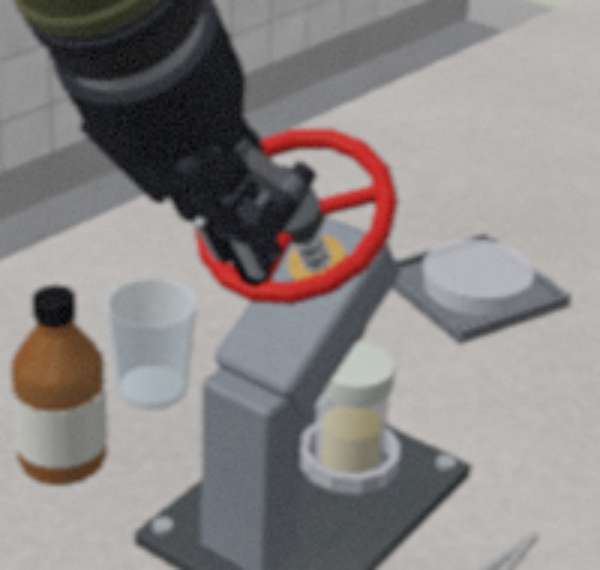

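One turn done; wheel has risen, jar still in nest. Second turn.

```bash
python3 -m pendant '-0.94 0.22 -0.07 0 0 0 255; -1.81 0.62 -0.13 0 0 0 255; -2.58 1.20 -0.20 0 0 0 255; -3.21 1.93 -0.27 0 0 0 255; -3.67 2.77 -0.33 0 0 0 255'; python3 -m pendant '-0.28 0.92 -0.07 0 0 0 255; -0.36 1.88 -0.13 0 0 0 255; -0.25 2.83 -0.20 0 0 0 255; 0.07 3.74 -0.27 0 0 0 255; 0.56 4.57 -0.33 0 0 0 255'; python3 -m pendant '0.66 0.70 -0.07 0 0 0 255; 1.44 1.25 -0.13 0 0 0 255; 2.33 1.63 -0.20 0 0 0 255; 3.27 1.81 -0.27 0 0 0 255; 4.23 1.80 -0.33 0 0 0 255';python3 - <<'E'
from h import *
w=scr(get_obs()["position"]); print(w, np.hypot(w[0],w[1]+.052), np.degrees(np.arctan2(w[1]+.052,w[0])), SR.inv().apply(get_obs()["ft_force"])@A.T)
E
```

```text
t: 7.0
position: [0.4771, 0.0362, 0.2479]
tcp_rot: [0.254, 0.966, 0.046, 0.017]
ft_force: [7.3, 2.9, 3.2]
grip_width: 0.0165
t: 7.5
position: [0.4859, 0.0004, 0.2725]
tcp_rot: [0.252, 0.967, 0.046, 0.016]
ft_force: [5.1, 12.0, 3.8]
grip_width: 0.0165
t: 8.0
position: [0.5268, -0.0108, 0.2848]
tcp_rot: [0.253, 0.966, 0.047, 0.013]
ft_force: [-3.2, 7.5, 9.2]
grip_width: 0.0165
[ 0.00199502 -0.09799365  0.27233883] 0.0460368966535832 -87.5162913761414 [-2.41761974  2.12503481 11.81904858]
```

```bash
python3 -m pendant '0.94 -0.22 -0.07 0 0 0 255; 1.81 -0.62 -0.13 0 0 0 255; 2.58 -1.20 -0.20 0 0 0 255; 3.21 -1.93 -0.27 0 0 0 255; 3.67 -2.77 -0.33 0 0 0 255'; python3 -m pendant '0.28 -0.92 -0.07 0 0 0 255; 0.36 -1.88 -0.13 0 0 0 255; 0.25 -2.83 -0.20 0 0 0 255; -0.07 -3.74 -0.27 0 0 0 255; -0.56 -4.57 -0.33 0 0 0 255'; python3 -m pendant '-0.66 -0.70 -0.07 0 0 0 255; -1.44 -1.25 -0.13 0 0 0 255; -2.33 -1.63 -0.20 0 0 0 255; -3.27 -1.81 -0.27 0 0 0 255; -4.23 -1.80 -0.33 0 0 0 255';python3 - <<'E'
from h import *
w=scr(get_obs()["position"]); print(w, np.hypot(w[0],w[1]+.052), np.degrees(np.arctan2(w[1]+.052,w[0])), SR.inv().apply(get_obs()["ft_force"])@A.T)
c=capture("side"); cv2.imwrite("pics/s6.png",cv2.resize(c["frame"][150:340,200:400],None,fx=3,fy=3))
E
```

```text
t: 8.5
position: [0.5633, 0.0166, 0.2753]
tcp_rot: [0.256, 0.965, 0.045, 0.016]
ft_force: [3.1, -0.6, 7.3]
grip_width: 0.0163
t: 9.0
position: [0.555, 0.0595, 0.2543]
tcp_rot: [0.254, 0.966, 0.045, 0.017]
ft_force: [6.6, 3.5, 4.1]
grip_width: 0.0165
t: 9.5
position: [0.5093, 0.0725, 0.2481]
tcp_rot: [0.254, 0.966, 0.046, 0.015]
ft_force: [1.8, 4.3, 7.5]
grip_width: 0.0163
[-0.00686292 -0.00632191  0.28286454] 0.04619077128612155 98.54451670777311 [ 2.22398033 -0.19088999  8.60164827]
```

View pics/s6.png

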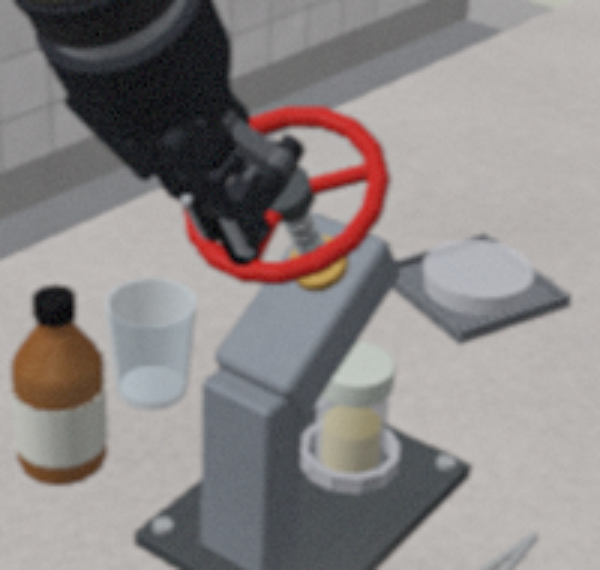

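```bash
python3 -m pendant '0 0 0 0 0 0 0;0 0 0 0 0 0 0;0 0 0 0 0 0 0;0 0 0 0 0 0 0;0 0 -2 0 0 0 0'; python3 -m pendant '0 0 -3 0 0 0 0;0 0 -6 0 0 0 0;0 0 -9 0 0 0 0; 0 0 -12 0 0 0 0';python3 - <<'E'
from h import *
print(get_obs()["t"])
c=capture("top"); P=cloud(c); m=masks(c)
k,l,s,ce=cv2.connectedComponentsWithStats(m["blue"][:,:450].astype(np.uint8)); i=1+s[1:,4].argmax()
box=cv2.minAreaRect(np.argwhere(l==i)[:,::-1].astype(np.float32)); print(box, onplane(c,*box[0],.008))
print("centroid",onplane(c,*ce[i],.004)); b=cv2.boxPoints(box); print(np.array([onplane(c,*p,.01) for p in b]))
s=capture("side"); m=masks(s)
k,l,q,ce=cv2.connectedComponentsWithStats(m["blue"].astype(np.uint8)); j=np.argmin(abs(ce[:,0]-436)+abs(ce[:,1]-275)); print("side centroid",onplane(s,*ce[j],.006))
# lid & wheel now
for n,C in(("top",c),("side",s)):
    P=cloud(C); S=st(P.reshape(-1,3)).reshape(P.shape); M=masks(C); v=M["hsv"][...,2]
    j=(v>120)&(M["hsv"][...,1]<60)&(S[...,2]>.084)&(S[...,2]<.1)&(np.hypot(S[...,0],S[...,1])<.045)
    print(n,"lid",j.sum(),np.percentile(S[j],[2,50,98],axis=0)); w=scr(P[M["red"]&(C["z_map"]>0)]); print("wheel w",np.percentile(w[:,2],[5,50,95]))
cv2.imwrite("pics/t7.png",cv2.resize(c["frame"][130:310,170:420],None,fx=3,fy=3)); 
step([.47,.0,.42],RK)
E
```

```text
t: 10.05
position: [0.5071, 0.0802, 0.263]
tcp_rot: [0.255, 0.966, 0.046, 0.012]
ft_force: [-0.1, 1.0, 0.9]
grip_width: 0.0851
t: 10.45
position: [0.5023, 0.1407, 0.3701]
tcp_rot: [0.255, 0.966, 0.046, 0.014]
ft_force: [-0.4, -0.0, -0.0]
grip_width: 0.0853
10.45
((380.2832336425781, 280.25225830078125), (41.973487854003906, 40.110958099365234), 3.814074993133545) [ 0.41077924 -0.33055176  0.008     ]
centroid [ 0.4106405  -0.33074234  0.004     ]
[[ 0.36368749 -0.26808713  0.01      ]
 [ 0.46904589 -0.28147266  0.01      ]
 [ 0.45836146 -0.39295826  0.01      ]
 [ 0.35338587 -0.3779743   0.01      ]]
side centroid [ 0.41888589 -0.32637831  0.006     ]
top lid 119 [[-0.02152317 -0.02018565  0.08895226]
 [-0.00110686 -0.00908724  0.09361842]
 [ 0.02100591  0.00591712  0.09874734]]
wheel w [0.26169374 0.26498486 0.26803109]
side lid 262 [[-0.02538733 -0.02189695  0.08486002]
 [-0.00931288  0.00282621  0.09082896]
 [ 0.00693182  0.02521595  0.09294269]]
wheel w [0.25870605 0.26189671 0.26409926]
t 10.55 pos [0.5036 0.1421 0.3719] shift cm [-4.69 14.42  2.55] turn [-0.1  -0.05 -0.08] f [-0.   0.1  0.4] w 0.0854
```

View pics/t7.png

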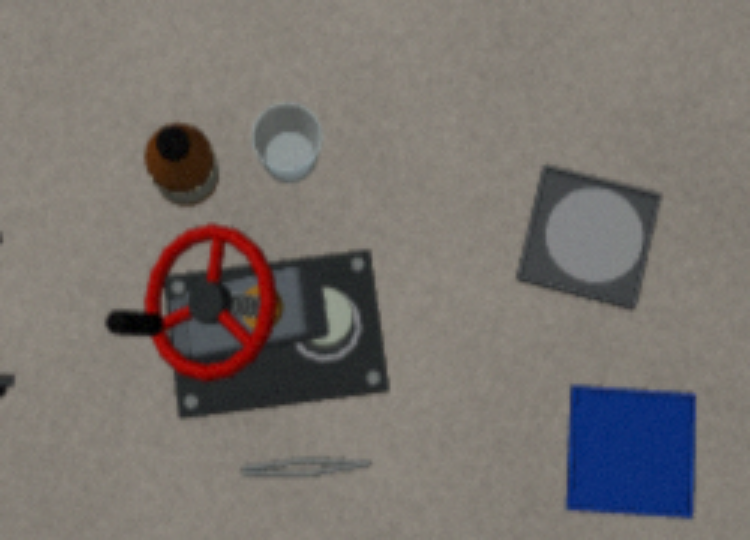

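```bash
cat >> h.py <<'E'
zj=np.array([0,np.sin(np.radians(40)),-np.cos(np.radians(40))])
RJ=toolR([1,0,0],zj); RV=toolR([1,0,0],[0,0,-1])
def S2W(p): return SR.apply(p)+SO
E
python3 - <<'E'
from h import *
step(S2W([0,0,.42]),RV)
E
```

```text
t 10.55 pos [0.5036 0.1421 0.3719] shift cm [ 0.68 20.29  5.92] turn [ 4.9  -0.07 -0.07] f [-0.   0.1  0.4] w 0.0854
```

```bash
python3 -m pendant '0.1 4 0 .9 0 0 0;.2 8 1 1.9 0 0 0;.4 12.4 2.6 2.9 0 0 0;.6 16.6 4.2 3.9 0 0 0;.7 20.3 5.9 4.9 0 0 0';python3 - <<'E'
from h import *
G=np.array([0,0,.055])+.0237*zj
step(S2W(G-.16*zj+[0,-.03,.06]),RJ)
E
```

```text
t: 11.05
position: [0.5289, -0.0657, 0.4189]
tcp_rot: [-0.001, 0.999, 0.048, 0.004]
ft_force: [0.7, 0.2, 0.0]
grip_width: 0.0852
t 11.05 pos [ 0.5289 -0.0657  0.4189] shift cm [ 0.07 11.42 19.93] turn [ 6.66 -0.09 -0.03] f [0.7 0.2 0. ] w 0.0852
```

```bash
python3 -m pendant '0 4 0 1.3 0 0 0;0 8 2 2.6 0 0 0;0 10.5 6 4 0 0 0;0 11.4 10.5 5.3 -.1 0 0;0 11.4 15 6.6 -.1 0 0';python3 - <<'E'
from h import *
G=np.array([0,0,.055])+.0237*zj
step(S2W(G-.12*zj+[0,0,0]),RJ)
E
```

```text
t: 11.55
position: [0.5408, -0.1805, 0.266]
tcp_rot: [-0.339, 0.94, 0.044, -0.018]
ft_force: [0.6, -0.4, -1.3]
grip_width: 0.0853
t 11.55 pos [ 0.5408 -0.1805  0.266 ] shift cm [ 0.16  4.37 14.21] turn [ 0.05 -0.02 -0.07] f [ 0.6 -0.4 -1.3] w 0.0853
```

```bash
python3 -m pendant '0 2 4 0 0 0 0;.1 4 8 0 0 0 0;.2 4.4 12 0 0 0 0;.2 4.4 14.2 0 0 -.1 0;.2 4.4 14.2 0 0 -.1 0';python3 - <<'E'
from h import *
G=np.array([0,0,.055])+.0237*zj
step(S2W(G),RJ)
for n in("top","side"):
    c=capture(n); a=c["frame"][180:300,220:370] if n=="top" else c["frame"][200:360,230:430]
    cv2.imwrite(f"pics/{n}8.png",cv2.resize(a,None,fx=4,fy=4)[:600])
E
```

```text
t: 12.05
position: [0.5335, -0.119, 0.1276]
tcp_rot: [-0.339, 0.939, 0.051, -0.021]
ft_force: [0.1, 0.2, -0.4]
grip_width: 0.0854
t 12.05 pos [ 0.5335 -0.119   0.1276] shift cm [ 0.34  0.24 11.6 ] turn [0.04 0.08 0.02] f [ 0.1  0.2 -0.4] w 0.0854
```

View pics/top8.png

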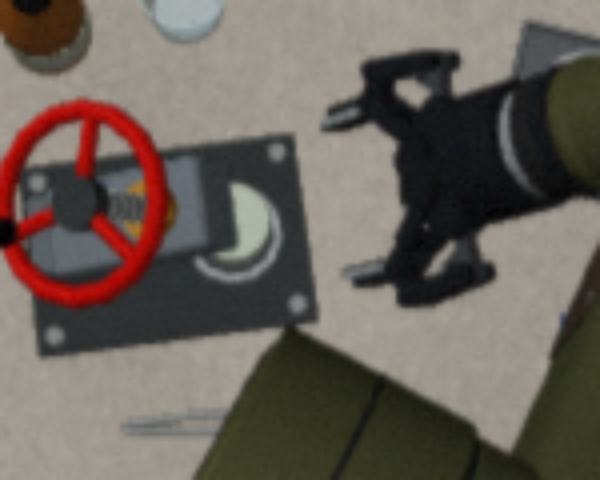

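View pics/side8.png

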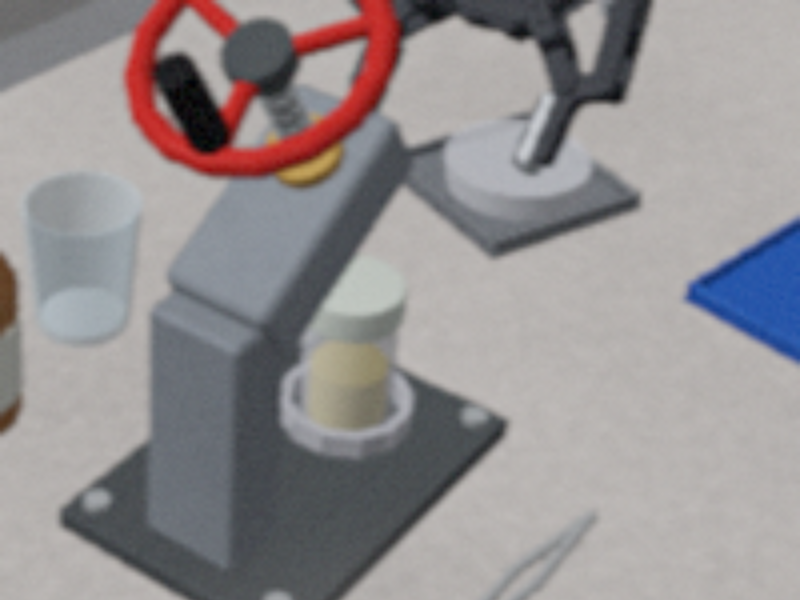

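```bash
python3 -m pendant '.2 .2 3 0 0 0 0;.2 .2 6 0 0 0 0;.2 .2 8.5 0 0 0 0;.2 .2 10.5 0 0 0 0;.2 .2 11.5 0 0 0 0';python3 -m pendant '0 0 0 0 0 0 0;0 0 0 0 0 0 0'
python3 - <<'E'
from h import *
G=np.array([0,0,.055])+.0237*zj
step(S2W(G),RJ)
E
```

```text
t: 12.65
position: [0.5315, -0.0501, 0.0408]
tcp_rot: [-0.337, 0.94, 0.051, -0.017]
ft_force: [0.6, -0.1, 0.8]
grip_width: 0.0856
t: 12.85
position: [0.532, -0.0509, 0.0417]
tcp_rot: [-0.337, 0.94, 0.051, -0.016]
ft_force: [-0.7, 0.4, 0.3]
grip_width: 0.0857
t 12.85 pos [ 0.532  -0.0509  0.0417] shift cm [-0.3  -0.03  0.65] turn [0.1  0.   0.05] f [-0.7  0.4  0.3] w 0.0857
```

```bash
python3 -m pendant '-.2 0 .3 0 0 0 0;-.2 0 .6 0 0 0 0;-.2 0 .6 0 0 0 60; -.2 0 .6 0 0 0 90;-.2 0 .6 0 0 0 110'; python3 -m pendant '0 0 0 0 0 0 140;0 0 0 0 0 0 255;0 0 0 0 0 0 255;0 0 0 0 0 0 255;0 0 0 0 0 0 255'
python3 - <<'E'
from h import *
G=np.array([0,0,.055])+.0237*zj
step(S2W(G),RJ)
c=capture("side"); cv2.imwrite("pics/s9.png",cv2.resize(c["frame"][200:350,230:430],None,fx=4,fy=4))
E
```

```text
t: 13.35
position: [0.5286, -0.0463, 0.0361]
tcp_rot: [-0.337, 0.94, 0.051, -0.017]
ft_force: [-0.4, -0.9, -0.6]
grip_width: 0.049
t: 13.85
position: [0.5286, -0.0463, 0.0364]
tcp_rot: [-0.337, 0.94, 0.051, -0.017]
ft_force: [-1.0, -2.0, 5.4]
grip_width: 0.0449
t 13.85 pos [ 0.5286 -0.0463  0.0364] shift cm [-0.01  0.01 -0.07] turn [0.09 0.02 0.05] f [-1.  -2.   5.4] w 0.0449
```

View pics/s9.png

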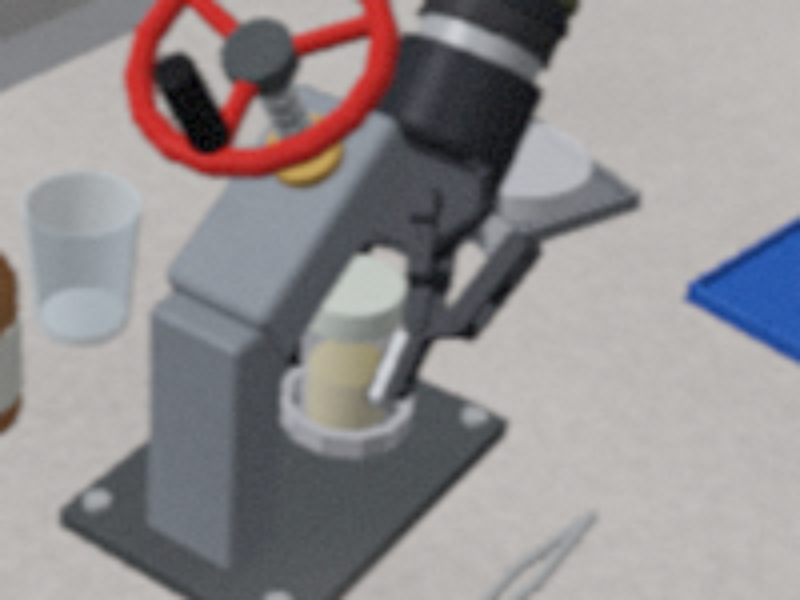

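```bash
python3 -m pendant '0 -.26 -.31 0 0 0 255;0 -.52 -.61 0 0 0 255;0 -.77 -.92 0 0 0 255;0 -1.03 -1.23 0 0 0 255; 0 -1.29 -1.53 0 0 0 255'
python3 - <<'E'
from h import *
step(SO,RJ)
c=capture("side"); cv2.imwrite("pics/s10.png",cv2.resize(c["frame"][200:350,230:430],None,fx=4,fy=4))
E
```

```text
t: 14.4
position: [0.5285, -0.046, 0.0563]
tcp_rot: [-0.337, 0.94, 0.051, -0.017]
ft_force: [-0.1, 0.4, -2.0]
grip_width: 0.0448
t 14.4 pos [ 0.5285 -0.046   0.0563] shift cm [-0.02  4.83  3.32] turn [0.09 0.02 0.05] f [-0.1  0.4 -2. ] w 0.0448
```

View pics/s10.png

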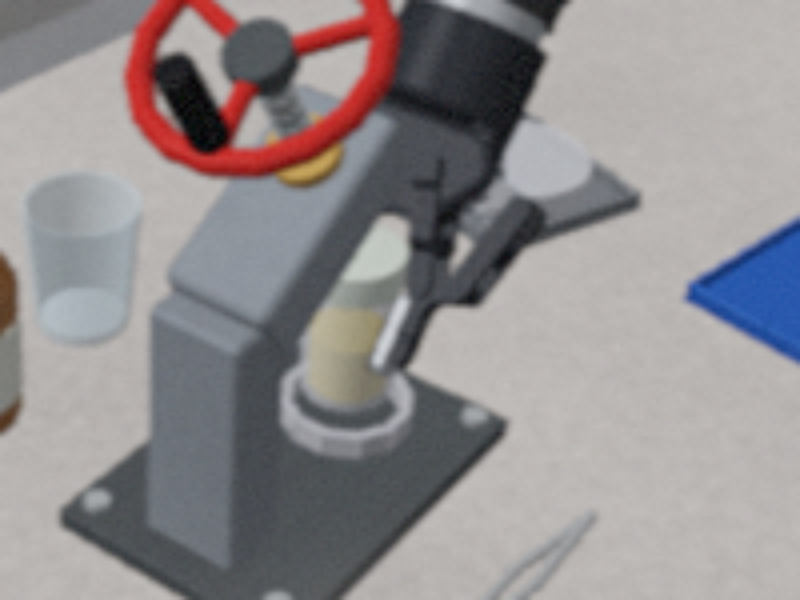

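```bash
python3 -m pendant '0 1.34 -1.52 0 0 0 255;0 3.32 -3.83 0 0 0 255;0 5.55 -6.61 0 0 0 255;0 7.58 -9.63 0 0 0 255; 0 10.33 -12.59 0 0 0 255'
python3 - <<'E'
from h import *
o=get_obs(); d=o["position"]-np.array([.5286,-.0463,.0364]); print("jar approx",SO+d+[0,0,.052], o["joint_positions"])
# target TCP: jar centre at tray centre, 4cm above final
T=np.array([.414,-.329,.044])-(np.array([.5301,-.062,.052])-np.array([.5286,-.0463,.0364])); print(T)
step(T+[0,0,.03])
for n in("top","side"):
    c=capture(n); cv2.imwrite(f"pics/{n}11.png",c["frame"])
E
```

```text
t: 14.95
position: [0.5459, -0.2057, 0.0886]
tcp_rot: [-0.337, 0.94, 0.052, -0.017]
ft_force: [1.2, -0.5, -1.9]
grip_width: 0.045
jar approx [ 0.54741604 -0.2213707   0.10423014] [-0.62369103  0.7988442   0.18736381  1.46119795  0.4938843   0.70832843]
[ 0.4125 -0.3133  0.0284]
t 14.95 pos [ 0.5459 -0.2057  0.0886] shift cm [-14.44   9.04  -3.58] turn [0. 0. 0.] f [ 1.2 -0.5 -1.9] w 0.045
```

View pics/side11.png

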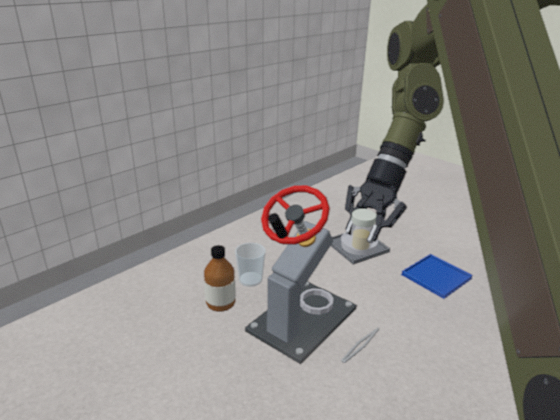

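```bash
python3 -m pendant '-3 1.9 -.8 0 0 0 255;-6.3 4 -1.6 0 0 0 255;-9.5 6 -2.4 0 0 0 255;-12.4 7.8 -3.1 0 0 0 255;-14.4 9 -3.6 0 0 0 255';python3 -m pendant '0 0 0 0 0 0 255;0 0 0 0 0 0 255'
python3 - <<'E'
from h import *
step([.4125,-.3133,.0284])
for n in("top","side"):
    c=capture(n); a=c["frame"][200:350,300:460] if n=="top" else c["frame"][200:330,350:510]
    cv2.imwrite(f"pics/{n}12.png",cv2.resize(a,None,fx=4,fy=4))
E
```

```text
t: 15.55
position: [0.4108, -0.313, 0.0573]
tcp_rot: [-0.337, 0.94, 0.05, -0.018]
ft_force: [0.7, -0.1, -1.9]
grip_width: 0.0452
t: 15.75
position: [0.4125, -0.3121, 0.0578]
tcp_rot: [-0.338, 0.94, 0.05, -0.017]
ft_force: [-0.3, 0.2, -2.1]
grip_width: 0.0451
t 15.75 pos [ 0.4125 -0.3121  0.0578] shift cm [-0.02  1.97  2.2 ] turn [0. 0. 0.] f [-0.3  0.2 -2.1] w 0.0451
```

View pics/side12.png

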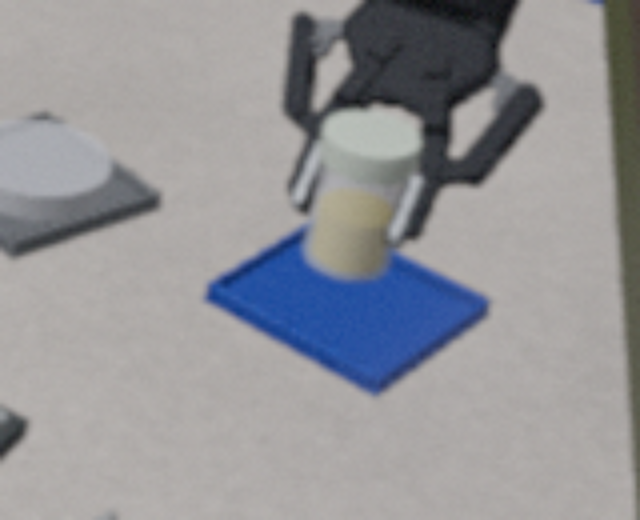

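View pics/top12.png

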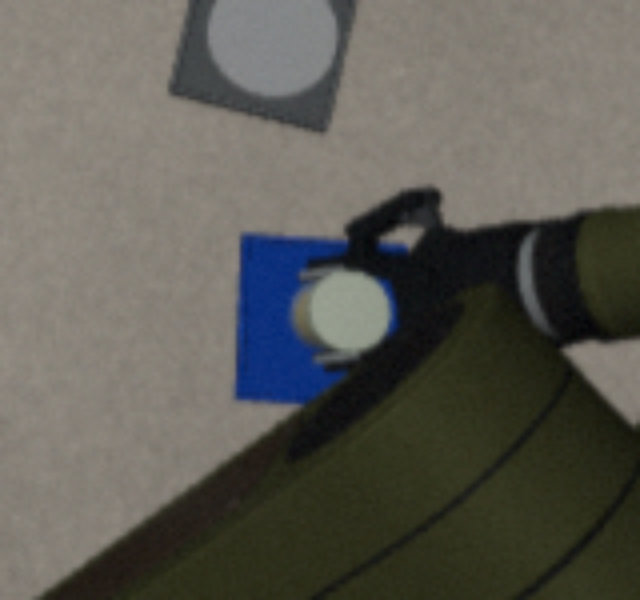

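```bash
cat > lid.py <<'E'
from h import *
for n in("top","side"):
    c=capture(n); P=cloud(c); M=masks(c); z=P[...,2]
    m=(M["hsv"][...,2]>110)&(M["hsv"][...,1]<60)&(np.hypot(P[...,0]-.414,P[...,1]+.33)<.06)&(z>.05)
    zt=np.percentile(z[m],90); t=m&(z>zt-.008)
    p=P[t]; g=np.linalg.lstsq(np.c_[p[:,:2]-p[:,:2].mean(0),np.ones(len(p))],p[:,2],rcond=None)[0]
    (cx,cy),r=cv2.minEnclosingCircle(p[:,:2].astype(np.float32))
    print(n,t.sum(),"top z",np.median(p[:,2]),"ctr",np.round([cx,cy,r],4),p.mean(0),"slope",g[:2])
E
python3 lid.py
```

```text
top 320 top z 0.1154266523788412 ctr [ 0.415  -0.3239  0.025 ] [ 0.41561329 -0.32372758  0.1154514 ] slope [0.00461239 0.00116205]
side 326 top z 0.11259876641697686 ctr [ 0.4167 -0.35    0.0507] [ 0.41199362 -0.32508322  0.11253125] slope [ 0.02207901 -0.12761575]
```

```bash
python3 -m pendant '0 .5 .25 0 0 0 255;0 .9 .6 0 0 0 255;0 1.3 1.0 0 0 0 255;0 1.6 1.35 0 0 0 255;0 1.84 1.58 0 0 0 255';python3 -m pendant '0 0 0 0 0 0 255'; python3 lid.py
```

```text
t: 16.45
position: [0.4128, -0.3161, 0.0333]
tcp_rot: [-0.338, 0.94, 0.051, -0.018]
ft_force: [0.3, -0.3, -1.0]
grip_width: 0.0449
t: 16.55
position: [0.4127, -0.3161, 0.0334]
tcp_rot: [-0.338, 0.94, 0.051, -0.018]
ft_force: [-0.1, -0.2, -0.4]
grip_width: 0.0449
top 298 top z 0.0906905854572635 ctr [ 0.4148 -0.3285  0.025 ] [ 0.41528106 -0.32838579  0.09074895] slope [ 0.00037024 -0.00491559]
side 310 top z 0.08828796930142363 ctr [ 0.4189 -0.3517  0.0533] [ 0.41218886 -0.32930308  0.08800049] slope [ 0.01442104 -0.06794859]
```

```bash
python3 -m pendant '0 .06 .08 0 0 0 255;0 .13 .15 0 0 0 255;0 .19 .23 0 0 0 255'; python3 -m pendant '0 .03 .04 0 0 0 255;0 .06 .08 0 0 0 255';python3 -m pendant '0 .03 .04 0 0 0 255;0 .06 .08 0 0 0 255'
```

```text
t: 16.95
position: [0.4131, -0.3165, 0.0311]
tcp_rot: [-0.337, 0.94, 0.051, -0.017]
ft_force: [-1.0, -0.3, -2.6]
grip_width: 0.0449
t: 17.15
position: [0.413, -0.3163, 0.03]
tcp_rot: [-0.337, 0.94, 0.051, -0.017]
ft_force: [0.4, -0.4, -2.2]
grip_width: 0.0448
t: 17.35
position: [0.413, -0.3163, 0.029]
tcp_rot: [-0.337, 0.94, 0.051, -0.017]
ft_force: [0.7, -1.5, -1.8]
grip_width: 0.0449
```

```bash
python3 -m pendant '0 .03 .04 0 0 0 255;0 .06 .08 0 0 0 255'; python3 -m pendant '0 0 0 0 0 0 255'; python3 lid.py
```

```text
t: 17.55
position: [0.413, -0.3163, 0.0284]
tcp_rot: [-0.337, 0.94, 0.051, -0.017]
ft_force: [-0.1, -1.8, 3.0]
grip_width: 0.0445
t: 17.65
position: [0.413, -0.3162, 0.0284]
tcp_rot: [-0.337, 0.94, 0.051, -0.017]
ft_force: [-0.2, -0.9, 1.5]
grip_width: 0.0451
top 302 top z 0.08549440955031928 ctr [ 0.4156 -0.3293  0.0249] [ 0.41543587 -0.32850655  0.08560571] slope [-0.00064793 -0.00247979]
side 306 top z 0.0828418722327896 ctr [ 0.4164 -0.353   0.0489] [ 0.41215967 -0.32940037  0.08243138] slope [-0.00425152 -0.04776148]
```

```bash
python3 -m pendant '0 .02 .03 0 0 0 255;0 .02 .03 0 0 0 120;0 .02 .03 0 0 0 100;0 .02 .03 0 0 0 60;0 .02 .03 0 0 0 0'; python3 -m pendant '0 0 0 0 0 0 0;0 0 0 0 0 0 0;0 0 0 0 0 0 0;0 0 0 0 0 0 0'; python3 lid.py
```

```text
t: 18.25
position: [0.413, -0.316, 0.0274]
tcp_rot: [-0.337, 0.94, 0.051, -0.018]
ft_force: [0.1, -0.3, 0.9]
grip_width: 0.0776
t: 18.65
position: [0.413, -0.3162, 0.0276]
tcp_rot: [-0.337, 0.94, 0.051, -0.017]
ft_force: [-0.6, 0.3, -0.0]
grip_width: 0.0853
top 296 top z 0.08568922880628571 ctr [ 0.4157 -0.3293  0.0247] [ 0.41563473 -0.32918118  0.08571431] slope [0.00302181 0.00104986]
side 305 top z 0.08285226428431847 ctr [ 0.4142 -0.3512  0.0503] [ 0.41188129 -0.32992857  0.08288715] slope [ 0.02793625 -0.10476765]
```

Released, jar unmoved and level. Back out along the tool axis.

```bash
python3 -m pendant '0 0 -1.5 0 0 0 0;0 0 -4 0 0 0 0;0 0 -7 0 0 0 0;0 0 -11 0 0 0 0;0 0 -15 0 0 0 0'; python3 -m pendant '0 0 -4 0 0 0 0;0 0 -7 0 0 0 0; 0 0 -7 0 0 0 0; 0 0 -7 0 0 0 0'; python3 lid.py
python3 - <<'E'
from h import *
for n in("top","side"):
    c=capture(n); cv2.imwrite(f"pics/{n}13.png",c["frame"]); M=masks(c); P=cloud(c)
    w=scr(P[M["red"]&(c["z_map"]>0)]); print("wheel w",np.percentile(w[:,2],[5,50,95]))
print(get_obs()["ft_force"])
E
```

```text
t: 19.25
position: [0.4229, -0.4113, 0.1447]
tcp_rot: [-0.338, 0.94, 0.051, -0.018]
ft_force: [0.7, -0.9, 0.2]
grip_width: 0.0855
t: 19.65
position: [0.428, -0.4559, 0.1968]
tcp_rot: [-0.337, 0.94, 0.051, -0.017]
ft_force: [-0.9, -0.7, 0.3]
grip_width: 0.0852
top 294 top z 0.08578451470288428 ctr [ 0.4159 -0.3292  0.0249] [ 0.41554475 -0.32889584  0.08589095] slope [ 0.0095968  -0.02183695]
side 288 top z 0.0829322676120946 ctr [ 0.4019 -0.3191  0.0432] [ 0.41150091 -0.32768628  0.09912174] slope [-1.36175848 -0.62410553]
wheel w [0.26207029 0.26503996 0.26794259]
wheel w [0.25877684 0.26184708 0.26419127]
[-0.93223274 -0.23373066 -0.70914544]
```

View pics/top13.png

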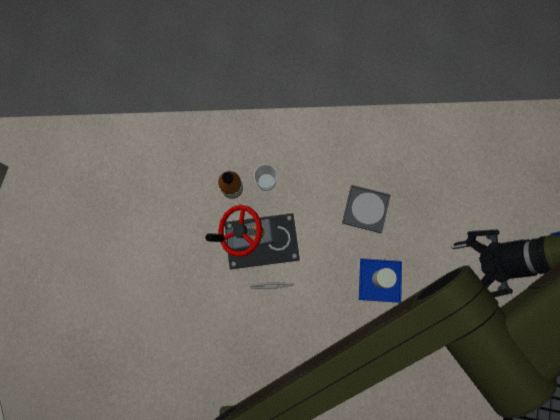

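View pics/side13.png

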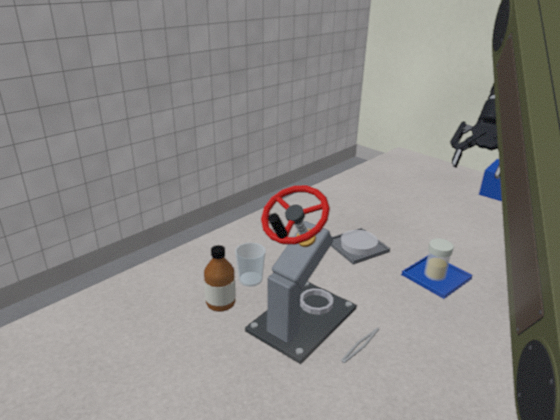

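```bash
python3 -c "
from rig import job_done,get_obs
o=get_obs(); print(o['t'],o['ft_force'],abs(o['dq']).max()); print(job_done())"
```

```text
19.85 [-0.93223274 -0.23373066 -0.70914544] 0.007913665664449907
the job is handed in; nothing more can be done
None
```

The jar is standing in the blue tray, released, and I handed the job in at about 20 s of the 72 s allowed. No verdict is reported, so everything below is from my own checks.

**Handwheel:** I gripped the crank knob and turned it two full turns anticlockwise. The wheel rose 40 mm along the screw, and it was still there in the last pictures. The jar stayed in its nest throughout. Contact forces I read stayed below about 14 N.

**Jar:** I took it with the hand leaning 40 degrees, lifted it upright, and lowered it until it touched down with about 3 N. After that I released it and backed away.

**Last checks:**
- **Position:** the jar stands about 5 mm from the middle of the tray in the top view. Lid height is 83–86 mm against an expected 84 mm, and the lid was level in the top view.
- **Robot:** the gripper is about 0.2 m from the jar and the wrist force reads near zero.
- **Bystanders:** in the top and side views the petri dish, beaker, brown bottle and tweezers look unmoved. I judged this by eye and did not measure it.

**What disagreed:** the two cameras put the tray about 8 mm apart and the wheel and jar heights about 3 mm apart. I used averages, and this stays well inside the 32 mm placing tolerance. The side camera's lid-tilt figure was unusable, because its mask also picked up pixels that were not the lid.

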